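# Pair two clock plates and lay the retaining bar over them

### The job

Lay the loose brass plate from the bench squarely on top of the matching plate in the clamping fixture, edges flush. Then take the long aluminium bar from its sloping rest and lay it across the fixture's two posts, over the pile, level and centred end to end, down in both saddles. Set both down without dropping them, and leave the other things on the bench where they are.

Things in the scene. Friction and masses are not known exactly. Their poses are not given: they have to be found in the camera images.
- upper_plate: loose brass plate, 90 x 56 x 6 mm (x, y, z), with drilled holes shown as dark dots, lying flat on the open bench. Origin: centre of its underside; x along the 90 mm side, z up. About 0.26 kg
- lower_plate: identical loose brass plate already lying in the fixture, midway between its two posts. Origin: centre of its underside (12 mm above the bench); x along its 90 mm side, z up
- fixture: grey fixture fixed to the bench, base 240 x 90 x 12 mm (x, y, z). Origin: centre of its underside; x along the line of its posts, z up. Two steel posts at x = -85 and +85 mm, 20 mm long (x), 50 mm wide (y), 150 mm clear between them; on each a saddle: floor 32 mm above the bench, cheeks 27 mm apart at the floor, flaring to 37 mm at 47 mm height
- bar: loose aluminium bar, 210 x 22 x 18 mm (x, y, z), 0.21 kg, a dark dot near each end. It starts on the sloping rest, inclined 30 degrees along its length. Origin: centre of the bar; x along its length (positive to the end that starts high), y across its width, z square to its upper face
- rest: sloping wooden rest fixed to the bench, base 200 x 70 mm, 135 mm tall. Origin: centre of its underside; the slope rises 30 degrees along its x, towards the robot. Two cradles 75 mm either side of the slope's middle hold the bar by its sides (cheeks 11 mm high), a stop its low end; the bar's middle is free. The middle of the bar's underside is 84 mm above the bench
- jar: amber glass jar with a steel lid, 60 mm diameter, 85 mm tall. A bystander: leave it where it is. Origin: centre of its underside
- loupe: black eyeglass loupe, 38 mm diameter, 30 mm tall. A bystander: leave it where it is. Origin: centre of its underside
- screwdriver: screwdriver with a dark wooden handle, 160 mm long, lying on the bench. A bystander: leave it where it is. Origin: the middle of its length, on its underside
- gear: toothed brass clock wheel, 57 mm across, lying flat with a short steel arbor upright, 24 mm tall in all. A bystander: leave it where it is. Origin: centre of its underside
- short_bar: short offcut of the same aluminium bar, 90 x 22 x 18 mm, lying on the bench: too short for the fixture. A bystander: leave it where it is. Origin: the middle of its length, on its underside
- oil_bottle: white plastic bottle with a black cap, 40 mm diameter, 90 mm tall. A bystander: leave it where it is. Origin: centre of its underside
- dish: shallow steel dish, 90 mm diameter, 20 mm tall. A bystander: leave it where it is. Origin: centre of its underside

How it is judged:
By the outcome, as a careful person would: the job done as asked, in the order asked, and still so for the second after the job is handed in, with the robot touching nothing.
It also fails if it takes over 64 s, if anything falls off the work surface, if the arm or the gripper's body presses on something with over 40 N, if the wrist force passes 120 N, or if a joint passes its speed limit or range.

### The arm

A 7-joint arm with a two-finger parallel gripper is mounted at the origin on the work surface. World frame = base frame: x ahead of the robot, y to its left, z up, the work surface at z = 0. Lengths are in mm, angles in rad, forces in N, time in s.
With the tool pointing down it reaches from about 350 to 900 mm from the base axis. Payload 7.2 kg.
Tool frame: the origin (TCP) lies midway between the tips of the shut fingers; the grasp point (between the pads) lies 19 mm behind it; z points along the fingers, y is the line along which they close (so a half turn about z gives the same grasp; the last joint's range is limited). The gripper opens to 88 mm and grips with 3 to 60 N. Pads are 20 mm wide; open, the fingers measure 115 mm over their backs; the gripper's body (75 mm by 178 mm) begins 61 mm behind the grasp point.
Start: joints at [1.102, 0.411, -0.013, 1.596, 0.006, 1.134, -0.082], TCP at [243.836, -575.476, 222.653] pointing down, gripper open.
Joint ranges: [-2.95, 2.95], [-0.29, 1.99], [-1.47, 1.44], [0.14, 2.54], [-1.03, 4.17], [0.13, 1.85], [-2.86, 2.86]. Speed limits (rad/s): [2.39, 2.39, 3.01, 3.01, 3.14, 3.14, 3.14].

### API

Orientations are given as a unit quaternion [w, x, y, z].
In Python, from rig import r gives the robot as it stands. The module is installed in compiled form; this text tells all that it offers.
- The arm moves only by the tool play_rows, never from a script. Its argument "targets" is a list of rows, each a list of 3 entries, a list of its own where there are three numbers: the shift along the tool's x, y, z in m, then the turn, a rotation vector about the tool's x, y, z in degrees, then the finger opening in m, from 0 to 0.0878. A call has 1 to 5 rows; each row is the pose to reach, as a shift and turn from the pose commanded when the call began, along the tool's axes at that moment; what a row does not reach only later rows make up. A row lasts 1/8 s, in which the tool goes at most 62.5 mm and 10.7 degrees, less where a joint would pass 70% of its speed; a pose out of reach is approached as far as the arm can. A call with a gripper value outside its range is refused whole. The fingers move at their own pace and stop on an object; the grip force is fixed at half the most. Time passes only in rows, so rows that repeat a pose let the fingers close. It gives the time, the measured TCP pose, the force, the opening and the grip force at its end, in the units of the state.
- r.state(): the state, without advancing time (a new reading comes with each control period).
- r.camera(name): name is "side" or "top" or "wrist"; returns a dict with "image" (480x640x3 uint8, red, green, blue), "fovy" (degrees; the focal length in pixels is half the picture's height over the tangent of half this angle, whatever the lens; pixels are square), "cx", "cy" (the principal point, pixels), "rvec" (rotation vector, rad) and "tvec" (3), from world to camera coordinates, as OpenCV has them. Camera axes: x right, y down, z forward; pixel columns grow to the right and rows downward; lengths in mm; the calibration is good to about 2 mm. A picture is of the moment at which its call begins. There is no depth.
- r.close_job(): hands the job in; it is judged then, once.
The state is a dict: "time": time; "joint_positions": joint angles; "joint_velocities": joint speeds; "effort": joint torques, N m; "tool_pos": TCP position; "orientation": TCP orientation; "force": force on the tool from outside, world axes, zero at the start; "torque": the same for the moment, N m; "grip_width": finger opening in mm; "gripper_force": force on a finger pad.
Only numpy, scipy, OpenCV 4.12 (cv2) and the standard library are available. Lean on these libraries where they do the work, as an engineer would, in place of code of your own. Each camera call takes 0.05 s, during which the arm holds its last target. There are 200 camera calls.

## Working session

There is one attempt and no reset: what is moved stays moved. The work goes in short steps, Python scripts to look and compute and a tool call to move; the robot and the scene stay as the last step left them, time stands still between calls to the robot, and variables do not carry over. Pictures are saved under pics/ and viewed, at most 10 in all, crops included, and the job is handed in when it is done.

Besides the shell and the picture viewer there is one more tool, called after "Request:" as name([rows], argument=value, ...), one row to a line, values as JSON. play_rows: Moves the arm, as the interface text tells. Its arguments: {"type":"object","properties":{"targets":{"type":"array","items":{"type":"array"}}},"required":["targets"]}

```bash
mkdir -p pics
cat > h.py <<'E'
import numpy as np, cv2
from rig import r
def cam(n):
    c=r.camera(n); f=240/np.tan(np.radians(c["fovy"])/2)
    R=cv2.Rodrigues(np.array(c["rvec"],float))[0]; t=np.array(c["tvec"],float).ravel()
    K=np.array([[f,0,c["cx"]],[0,f,c["cy"]],[0,0,1]])
    return c["image"],K,R,t
def ray(px,z,K,R,t):
    px=np.atleast_2d(px).astype(float); d=np.c_[px,np.ones(len(px))]@np.linalg.inv(K).T@R
    o=-R.T@t; s=(z-o[2])/d[:,2]; return o+d*s[:,None]
def proj(P,K,R,t):
    q=np.atleast_2d(P)@R.T+t; q=q@K.T; return q[:,:2]/q[:,2:]
def save(n,im): cv2.imwrite("pics/"+n+".png",im[:,:,::-1])
E
python3 - <<'E'
from h import *
for n in("top","side","wrist"):
    im,K,R,t=cam(n); save(n+"0",im); print(n,K[0,0],K[:2,2],-R.T@t); print(R.round(3))
print(r.state())
E
```

```text
top 444.54521466651596 [317.64624217 240.14997769] [ 4.66513850e+02 -3.29567147e-01  1.12458677e+03]
[[-0.015 -1.    -0.002]
 [-0.996  0.015 -0.093]
 [ 0.093  0.    -0.996]]
side 554.0364737343073 [321.51469506 234.29956893] [  75.1273571  1024.19058331  916.83298815]
[[-0.911 -0.413 -0.008]
 [-0.236  0.536 -0.81 ]
 [ 0.339 -0.736 -0.586]]
wrist 400.71419556807365 [321.35214242 235.51844245] [ 312.18694264 -546.34870295  383.40260547]
[[ 0.391 -0.92  -0.   ]
 [-0.887 -0.377  0.268]
 [-0.247 -0.105 -0.963]]
{'time': 0.15, 'joint_positions': array([ 1.10175443,  0.41173691, -0.01272171,  1.59680882,  0.0055816 ,
        1.13430612, -0.0822029 ]), 'joint_velocities': array([ 0.0014924 , -0.00284189, -0.0009813 , -0.00096377,  0.00053892,
        0.00014818,  0.00017552]), 'effort': array([ 1.83102904e-03, -5.88335788e+01,  6.42459691e-01, -2.91290653e+01,
       -5.38216182e-02,  1.57993269e-02,  5.57746489e-05]), 'tool_pos': array([ 243.70627472, -575.12208609,  222.00686719]), 'orientation': array([-5.92443719e-04,  9.79980524e-01,  1.99092436e-01, -1.53432828e-04]), 'force': array([-0.28052007,  0.30104403, -0.17799609]), 'torque': array([-0.00741754, -0.04614331, -0.03877368]), 'gripper_force': 0.0, 'grip_width': 87.7320727144621}
```

View pics/top0.png

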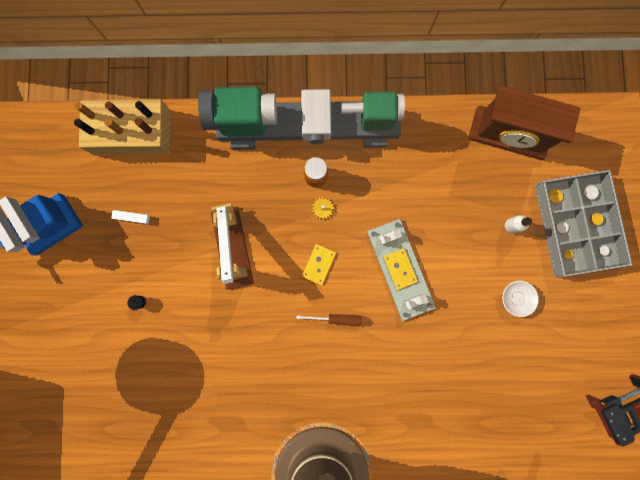

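View pics/side0.png

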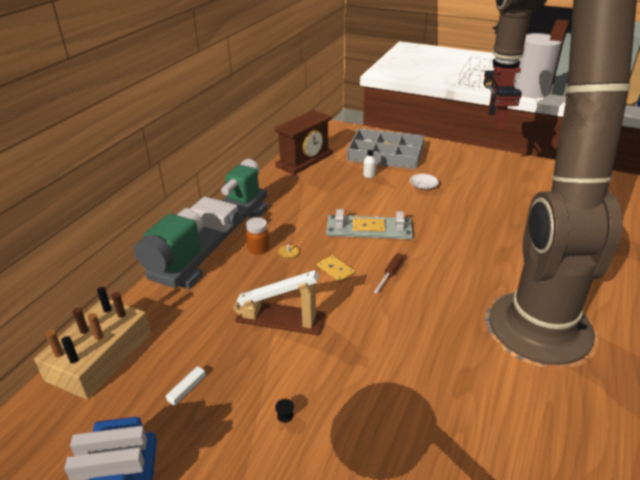

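The top view shows the loose plate at px (319,265), the fixture plate at (400,270) with its posts near (390,236) and (415,302), and the bar on its rest at (224,245). In the side view the plate is at (335,268) and the bar at (278,289). I'll take rough poses from the top view, then refine them with the wrist camera.

```bash
cat >> h.py <<'E'
def blobs(m,amin):
    out=[]
    for c in cv2.findContours(m.astype(np.uint8)*255,cv2.RETR_EXTERNAL,cv2.CHAIN_APPROX_NONE)[0]:
        if cv2.contourArea(c)>amin: out.append(c)
    return out
def brass(im):
    h=cv2.cvtColor(im,cv2.COLOR_RGB2HSV); m=((h[...,0]>=20)&(h[...,0]<=33)&(h[...,1]>140)&(h[...,2]>120)).astype(np.uint8)
    return cv2.morphologyEx(m,cv2.MORPH_CLOSE,np.ones((7,7),np.uint8))
def rect(c,z,K,R,t):
    P=ray(c[:,0,:],z,K,R,t)[:,:2].astype(np.float32); (x,y),(w,h),a=cv2.minAreaRect(P)
    if w<h: w,h,a=h,w,a+90
    return np.round([x,y,w,h,(a+90)%180-90],1)
E
python3 - <<'E'
from h import *
im,K,R,t=cam("top")
for c in blobs(brass(im),60): print("brass",c.mean(0),rect(c,6,K,R,t),rect(c,18,K,R,t))
g=cv2.cvtColor(im,cv2.COLOR_RGB2HSV); m=(g[...,1]<60)&(g[...,2]>120)
for c in blobs(m,60): print("grey",c.mean(0),rect(c,12,K,R,t),rect(c,98,K,R,t))
from scipy.spatial.transform import Rotation as Ro
q=r.state()["orientation"]; print(Ro.from_quat(np.roll(q,-1)).as_matrix().round(3))
im,K,R,t=cam("wrist"); T=Ro.from_quat(np.roll(q,-1)).as_matrix()
print("cam in tool", T.T@(-R.T@t-r.state()["tool_pos"]), (R@T).round(3))
E
```

```text
brass [[400.16190476 268.74285714]] [ 495.6 -206.2   90.8   57.    20.7] [ 495.3 -204.    89.8   56.4   20.7]
brass [[318.63366337 263.9009901 ]] [510.6  -1.3  90.1  55.4 -24.2] [510.1  -1.3  89.2  54.8 -24.2]
brass [[597.  218.5]] [ 615.1 -709.4   28.8   25.3   -4.1] [ 613.5 -701.8   28.5   25.    -4.1]
brass [[322.3880597  208.04477612]] [652.7 -13.8  53.4  51.5  89.1] [650.7 -13.6  52.9  50.9  89.1]
brass [[555.80555556 195.63888889]] [ 674.4 -610.    30.7   30.1  -82.4] [ 672.2 -603.5   30.4   29.7  -82.4]
brass [[117.86243386 141.18518519]] [844.9 510.4 205.2  39.8  89.1] [840.8 504.9 203.   39.4  89.1]
brass [[ 91.9245283  121.37735849]] [887.7 581.8  67.6  20.6  68. ] [883.2 575.5  66.9  20.4  68. ]
brass [[153.         106.31707317]] [923.7 426.7  39.9  24.2  89.1] [918.8 422.2  39.5  23.9  89.1]
brass [[ 95.52941176 106.        ]] [927.5 577.5  53.6  22.6  80.8] [922.6 571.3  53.   22.4  80.8]
brass [[127.57142857 105.875     ]] [927.4 490.5  58.1  24.2  89.1] [922.4 485.2  57.5  23.9  89.1]
grey [[519.95 298.55]] [ 417.3 -499.1   87.    86.2   89.1] [ 421.1 -460.6   80.3   
[... 997 characters left out ...]
0e+01  1.730e+01  7.000e-01] [ 8.819e+02 -2.034e+02  5.700e+01  1.590e+01  7.000e-01]
grey [[268.08108108 107.        ]] [ 9.166e+02  1.244e+02  7.240e+01  3.370e+01 -3.000e-01] [ 8.818e+02  1.147e+02  6.680e+01  3.110e+01 -3.000e-01]
grey [[315.35714286 113.70779221]] [ 8.977e+02  4.000e-01  1.332e+02  7.510e+01 -7.000e-01] [ 8.644e+02  3.000e-01  1.229e+02  6.930e+01 -7.000e-01]
grey [[319.99228395  47.8433642 ]] [1075.4  -12.8 1675.4   30.3   90. ] [1028.3  -11.9 1545.9   28.    90. ]
[[ 0.921  0.39  -0.   ]
 [ 0.39  -0.921  0.001]
 [-0.    -0.001 -1.   ]]
cam in tool [ 7.43152430e+01 -4.82621832e-03 -1.61397956e+02] [[ 0.001  1.    -0.001]
 [-0.963  0.    -0.268]
 [-0.268  0.002  0.963]]
```

```bash
cat >> h.py <<'E'
from scipy.spatial.transform import Rotation as Ro
import json,os
# waypoint: x,y,z TCP mm, yaw deg (tool x heading), tilt deg about tool y
def pose(w):
    c,s=np.cos(np.radians(w[3])),np.sin(np.radians(w[3]))
    T=np.array([[c,s,0],[s,-c,0],[0,0,-1.]]); tl=w[4] if len(w)>4 else 0
    return np.array(w[:3],float),Ro.from_matrix(T)*Ro.from_euler('y',tl,degrees=True)
def plan(*ws):
    """print shifts (m) and turns (deg) per call from stored commanded pose, store the rounded result"""
    if os.path.exists("cmd.json"): p,q=json.load(open("cmd.json")); p=np.array(p); A=Ro.from_quat(q)
    else:
        p=np.array([243.836,-575.476,222.653]); A=Ro.from_quat([.979980524,.199092436,-.000153,-.000592])
    for w in ws:
        P,B=pose(w); s=np.round(A.inv().apply(P-p)/1000,4); v=np.round((A.inv()*B).as_rotvec(degrees=True),2)
        print(w,"->",s.tolist(),v.tolist(),"rows %.1f"%max(np.linalg.norm(s)/.0625,np.linalg.norm(v)/10.7))
        p=p+A.apply(s*1000); A=A*Ro.from_rotvec(v,degrees=True)
    json.dump([p.tolist(),A.as_quat().tolist()],open("cmd.json","w"))
def err():
    s=r.state(); p,q=json.load(open("cmd.json")); B=Ro.from_quat(np.roll(s["orientation"],-1))
    print("meas",s["tool_pos"].round(1),"minus cmd",(s["tool_pos"]-p).round(2),(Ro.from_quat(q).inv()*B).as_rotvec(degrees=True).round(2),"F",s["force"].round(1),"w",round(s["grip_width"],1),"t",s["time"])
E
python3 -c "
from h import *
plan((370,-390,200,21),(495,-205,180,20))"
```

```text
(370, -390, 200, 21) -> [0.1885, -0.1215, 0.0228] [-0.07, 0.0, 1.97] rows 3.6
(495, -205, 180, 20) -> [0.183, -0.1279, 0.02] [0.0, 0.0, 1.0] rows 3.6
```

Request:
play_rows([
  [[0.1885,-0.1215,0.0228],[-0.07,0,1.97],0.0878],
  [[0.1885,-0.1215,0.0228],[-0.07,0,1.97],0.0878],
  [[0.1885,-0.1215,0.0228],[-0.07,0,1.97],0.0878],
  [[0.1885,-0.1215,0.0228],[-0.07,0,1.97],0.0878],
  [[0.1885,-0.1215,0.0228],[-0.07,0,1.97],0.0878],
])

```text
time: 0.88
tool_pos: [372.1, -387.0, 199.7]
orientation: [0.0, 0.983, 0.185, 0.0]
force: [0.1, -0.1, 0.4]
grip_width: 87.9
gripper_force: 0.0
```

Request:
play_rows([
  [[0.183,-0.1279,0.02],[0,0,1],0.0878],
  [[0.183,-0.1279,0.02],[0,0,1],0.0878],
  [[0.183,-0.1279,0.02],[0,0,1],0.0878],
  [[0.183,-0.1279,0.02],[0,0,1],0.0878],
  [[0.183,-0.1279,0.02],[0,0,1],0.0878],
])

```text
time: 1.5
tool_pos: [496.3, -203.2, 179.5]
orientation: [0.0, 0.984, 0.176, 0.0]
force: [-0.3, -0.5, -0.2]
grip_width: 87.6
gripper_force: 0.0
```

Run:
```python
from h import *
err(); im,K,R,t=cam("wrist"); save("w1",im); np.savez("w1.npz",im=im,K=K,R=R,t=t)
for c in blobs(brass(im),500): print("brass",c.mean(0),rect(c,18,K,R,t))
```

```text
meas [ 496.3 -203.2  179.5] minus cmd [ 1.31  1.8  -0.51] [-0.03  0.03 -0.22] F [-0.3 -0.5 -0.2] w 87.6 t 1.5
```

View pics/w1.png

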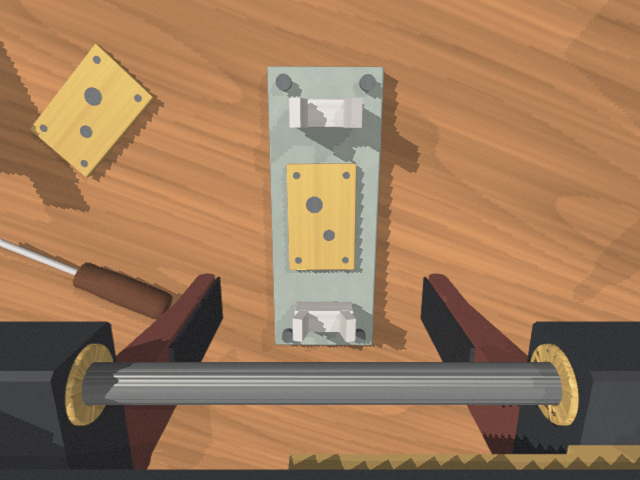

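The wrist view shows the fixture plate at (321,217), with saddles at (326,113) and (325,323), and the loose plate at (93,111). The hole patterns match with a turn of about 44°, without a half turn. Next I'll measure both plates, and the saddles from their edges.

Run:
```python
from h import *
d=np.load("w1.npz"); im,K,R,t=d["im"],d["K"],d["R"],d["t"]
h=cv2.cvtColor(im,cv2.COLOR_RGB2HSV)
for p in [(300,250),(340,190),(110,90),(60,130),(200,60),(450,100),(280,200),(325,113),(297,113),(355,113),(325,140),(375,140)]: print(p,h[p[1],p[0]],end=' ')
print()
m=((h[...,0]>=18)&(h[...,0]<=32)&(h[...,1]>100)&(h[...,2]>150)).astype(np.uint8)
m=cv2.morphologyEx(m,cv2.MORPH_CLOSE,np.ones((15,15),np.uint8))
for c in blobs(m,1500): print("brass",c.mean(0),rect(c,18,K,R,t),rect(c,6,K,R,t),cv2.boxPoints(cv2.minAreaRect(c)).round().tolist())
m=((h[...,1]<50)&(h[...,2]>130)).astype(np.uint8)
m[:, :250]=0; m[:,400:]=0; m[350:]=0
for c in blobs(m,300): print("grey",c.mean(0),rect(c,12,K,R,t))
m=((h[...,1]<20)&(h[...,2]>150)).astype(np.uint8)*255
cv2.imwrite("pics/m.png",np.hstack([cv2.resize(im[60:360,250:400,::-1],None,fx=2,fy=2),cv2.cvtColor(cv2.resize(m[60:360,250:400],None,fx=2,fy=2),8)]))
```

```text
(300, 250) [ 20 130 224] (340, 190) [ 21 128 231] (110, 90) [ 21 129 229] (60, 130) [ 21 133 228] (200, 60) [ 13 132 187] (450, 100) [ 14 133 178] (280, 200) [ 54  19 189] (325, 113) [ 15   9 230] (297, 113) [ 15   9 229] (355, 113) [ 18  13 201] (325, 140) [ 53  19 118] (375, 140) [ 50  17 133] 
brass [[466.88290713 457.44952894]] [ 315.1 -422.6  346.1   25.9  -67.8] [ 305.8 -431.7  358.9   26.8  -67.8] [[290.0, 454.0], [639.0, 444.0], [640.0, 465.0], [291.0, 475.0]]
brass [[557.6768559 384.3580786]] [ 421.5 -465.2   93.5   37.    36.8] [ 416.2 -475.9   96.9   38.4   36.8] [[529.0, 347.0], [568.0, 340.0], [583.0, 422.0], [543.0, 429.0]]
brass [[321.15294118 215.57352941]] [ 495.9 -204.    89.2   55.3   20.6] [ 493.3 -204.9   92.5   57.4   20.6] [[287.0, 164.0], [355.0, 164.0], [355.0, 269.0], [287.0, 269.0]]
brass [[ 89.74647887 110.36619718]] [512.5  -8.2  86.3  53.5 -24.5] [510.6  -1.9  89.5  55.5 -24.5] [[26.0, 127.0], [95.0, 43.0], [155.0, 93.0], [86.0, 177.0]]
grey [[327.61584754 230.01404213]] [ 495.5 -206.7  237.9   88.7   20. ]
```

View pics/m.png

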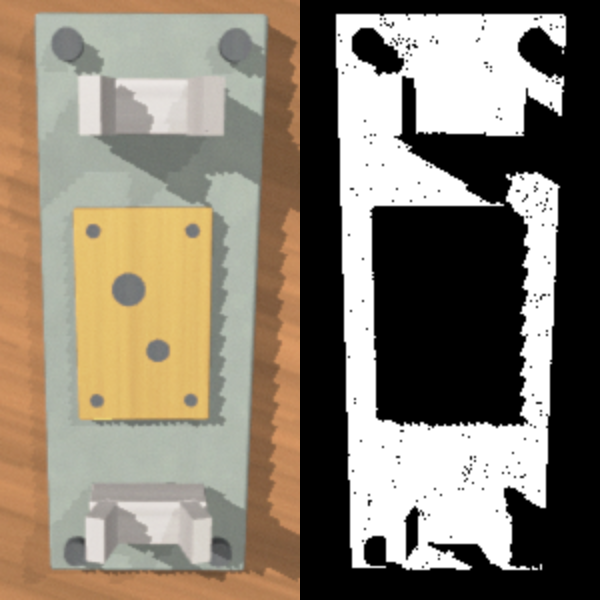

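```bash
python3 -c "
from h import *
plan((511,-2,168,-24.5))"
```

```text
(511, -2, 168, -24.5) -> [0.0845, -0.1853, 0.012] [0.0, 0.0, 44.5] rows 4.2
```

Request:
play_rows([
  [[0.0845,-0.1853,0.012],[0,0,44.5],0.0878],
  [[0.0845,-0.1853,0.012],[0,0,44.5],0.0878],
  [[0.0845,-0.1853,0.012],[0,0,44.5],0.0878],
  [[0.0845,-0.1853,0.012],[0,0,44.5],0.0878],
  [[0.0845,-0.1853,0.012],[0,0,44.5],0.0878],
])

```text
time: 2.17
tool_pos: [511.2, -1.3, 167.6]
orientation: [0.0, 0.977, -0.213, 0.0]
force: [-0.7, -0.2, -0.4]
grip_width: 87.3
gripper_force: 0.0
```

Request:
play_rows([
  [[0,0,0],[0,0,0],0.0878],
  [[0,0,0],[0,0,0],0.0878],
])

```text
time: 2.42
tool_pos: [511.1, -4.1, 167.6]
orientation: [0.001, 0.977, -0.213, 0.001]
force: [0.2, 0.1, -0.7]
grip_width: 87.8
gripper_force: 0.0
```

```bash
cat >> h.py <<'E'
def plates(im,K,R,t,zs):
    h=cv2.cvtColor(im,cv2.COLOR_RGB2HSV)
    m=((h[...,0]>=18)&(h[...,0]<=32)&(h[...,1]>100)&(h[...,2]>150)).astype(np.uint8)
    hol=[]
    for c in blobs(m,1500):
        M=np.zeros_like(m); cv2.drawContours(M,[c],-1,1,-1); 
        if c[:,0,1].max()>440: continue
        print("brass",c.mean(0).round(),[rect(c,z,K,R,t).tolist() for z in zs])
        n,_,st,ce=cv2.connectedComponentsWithStats(((M==1)&(m==0)).astype(np.uint8))
        print(" holes",[(int(a[4]),ray(x,zs[0],K,R,t)[0,:2].round(1).tolist()) for a,x in zip(st[1:],ce[1:]) if a[4]>15])
E
python3 - <<'E'
from h import *
err(); im,K,R,t=cam("wrist"); save("w2",im); np.savez("w2.npz",im=im,K=K,R=R,t=t)
plates(im,K,R,t,[6])
d=np.load("w1.npz"); print("fixture view"); plates(d["im"],d["K"],d["R"],d["t"],[18])
E
```

```text
meas [511.1  -4.1 167.6] minus cmd [ 0.11 -2.04 -0.37] [-0.07  0.08  0.06] F [ 0.2  0.1 -0.7] w 87.8 t 2.425
brass [[319. 217.]] [[510.8, -1.4, 89.1, 55.7, -24.5]]
 holes [(44, [551.5, 2.1]), (43, [535.1, -34.3]), (221, [523.9, -0.8]), (108, [495.4, -1.0]), (38, [486.1, 31.7]), (37, [469.6, -4.5])]
brass [[570. 130.]] [[493.1, -209.1, 93.9, 58.9, 20.6]]
 holes [(58, [534.7, -216.8]), (53, [520.2, -177.9]), (284, [502.1, -200.2]), (143, [481.1, -221.3]), (51, [464.8, -243.0]), (48, [450.3, -204.0])]
brass [[254.  41.]] [[653.1, -13.1, 56.3, 55.4, 65.5]]
 holes [(197, [656.2, -12.7])]
fixture view
brass [[557. 385.]] [[421.5, -465.2, 93.5, 37.0, 36.8]]
 holes [(18, [393.9, -477.6])]
brass [[321. 216.]] [[495.9, -204.0, 89.2, 55.3, 20.6]]
 holes [(44, [522.4, -172.6]), (42, [536.3, -210.1]), (223, [504.8, -194.2]), (106, [484.6, -214.6]), (38, [455.0, -197.9]), (37, [469.0, -235.3])]
brass [[ 90. 110.]] [[512.5, -8.2, 86.3, 53.5, -24.5]]
 holes [(53, [551.9, -4.7]), (264, [525.3, -7.3]), (49, [536.0, -39.6]), (46, [488.9, 24.1]), (124, [497.8, -7.5]), (42, [472.9, -11.2])]
```

```bash
python3 -c "
from h import *
plan((510.7,-1.3,25,-24.4))"
```

```text
(510.7, -1.3, 25, -24.4) -> [-0.0006, -0.0005, 0.143] [0.0, 0.0, -0.1] rows 2.3
```

Request:
play_rows([
  [[-0.0006,-0.0005,0.05],[0,0,-0.1],0.0878],
  [[-0.0006,-0.0005,0.1],[0,0,-0.1],0.0878],
  [[-0.0006,-0.0005,0.143],[0,0,-0.1],0.0878],
  [[-0.0006,-0.0005,0.143],[0,0,-0.1],0.0878],
  [[-0.0006,-0.0005,0.143],[0,0,-0.1],0.0878],
])

```text
time: 3.1
tool_pos: [511.7, -2.0, 25.7]
orientation: [0.0, 0.977, -0.212, 0.001]
force: [0.5, 0.3, 0.2]
grip_width: 88.2
gripper_force: 0.0
```

```bash
python3 -c "
from h import *
err()
plan((510.7,-1.3,2.7,-24.4))"
```

```text
meas [511.7  -2.   25.7] minus cmd [ 0.99 -0.67  0.74] [-0.02  0.12  0.02] F [0.5 0.3 0.2] w 88.2 t 3.1
(510.7, -1.3, 2.7, -24.4) -> [0.0, -0.0, 0.0223] [0.0, 0.0, -0.0] rows 0.4
```

Request:
play_rows([
  [[0,0,0.012],[0,0,0],0.0878],
  [[0,0,0.0223],[0,0,0],0.0878],
  [[0,0,0.0223],[0,0,0],0.0878],
  [[0,0,0.0223],[0,0,0],0.065],
  [[0,0,0.0223],[0,0,0],0.065],
])

```text
time: 3.72
tool_pos: [511.0, -1.6, 2.4]
orientation: [0.0, 0.977, -0.211, 0.001]
force: [0.4, 0.2, -0.0]
grip_width: 71.0
gripper_force: 0.0
```

Request:
play_rows([
  [[0,0,0],[0,0,0],0.05],
  [[0,0,0],[0,0,0],0.05],
  [[0,0,0],[0,0,0],0.05],
  [[0,0,0],[0,0,0],0.05],
  [[0,0,0],[0,0,0],0.05],
])

```text
time: 4.35
tool_pos: [510.9, -1.6, 2.3]
orientation: [0.0, 0.977, -0.211, 0.0]
force: [-0.4, 0.2, 4.4]
grip_width: 55.2
gripper_force: 30.0
```

```bash
python3 -c "
from h import *
plan((510.7,-1.3,90,-24.4),(495.75,-204,90,20.55))"
```

```text
(510.7, -1.3, 90, -24.4) -> [0.0, -0.0, -0.0873] [0.0, 0.0, -0.0] rows 1.4
(495.75, -204, 90, 20.55) -> [0.0701, 0.1907, -0.0] [0.0, 0.0, -44.95] rows 4.2
```

Request:
play_rows([
  [[0,0,-0.02],[0,0,0],0.05],
  [[0,0,-0.05],[0,0,0],0.05],
  [[0,0,-0.0873],[0,0,0],0.05],
  [[0,0,-0.0873],[0,0,0],0.05],
])

```text
time: 4.85
tool_pos: [512.3, -1.4, 91.5]
orientation: [-0.0, 0.977, -0.211, 0.002]
force: [0.2, 0.4, -3.1]
grip_width: 55.5
gripper_force: 30.0
```

Request:
play_rows([
  [[0.0141,0.0381,0],[0,0,-9],0.05],
  [[0.028,0.0763,0],[0,0,-18],0.05],
  [[0.042,0.1144,0],[0,0,-27],0.05],
  [[0.0561,0.1526,0],[0,0,-36],0.05],
  [[0.0701,0.1907,0],[0,0,-44.95],0.05],
])

```text
time: 5.48
tool_pos: [494.7, -205.0, 88.0]
orientation: [-0.0, 0.983, 0.181, -0.001]
force: [0.6, 0.6, -2.5]
grip_width: 55.4
gripper_force: 30.0
```

Request:
play_rows([
  [[0,0,0],[0,0,0],0.05],
  [[0,0,0],[0,0,0],0.05],
])

```text
time: 5.72
tool_pos: [495.0, -203.4, 88.4]
orientation: [-0.0, 0.984, 0.178, -0.001]
force: [-0.1, 1.3, -2.9]
grip_width: 55.8
gripper_force: 30.0
```

Run:
```python
from h import *
err(); im,K,R,t=cam("wrist"); save("w3",im); np.savez("w3.npz",im=im,K=K,R=R,t=t)
plates(im,K,R,t,[94])
```

```text
meas [ 495.  -203.4   88.4] minus cmd [-0.7   0.54 -1.58] [ 0.04 -0.06  0.09] F [-0.1  1.3 -2.9] w 55.8 t 5.725
brass [[327. 285.]] [[508.4, -198.6, 81.6, 54.4, 20.4]]
 holes [(82, [536.2, -174.2]), (83, [545.6, -199.3]), (171, [521.8, -172.7]), (166, [535.5, -209.6]), (807, [504.5, -193.8]), (62, [482.3, -230.0])]
```

View pics/w3.png

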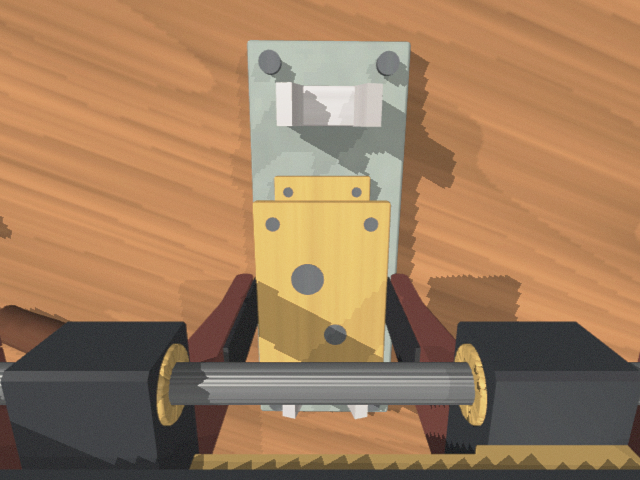

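The held plate hides most of the lower one. Its front holes are at about (272,224), (371,224) and (307,279), and the lower plate's front holes at (288,191) and (356,191). I'll compare the two sets at their own heights.

Run:
```python
from h import *
d=np.load("w3.npz"); K,R,t=d["K"],d["R"],d["t"]
def px(P,z): return proj(np.c_[np.array(P),np.full(len(P),z)],K,R,t)
lo=px([(536.2,-174.2),(545.6,-199.3)],94); up=px([(521.8,-172.7),(535.5,-209.6),(504.5,-193.8)],94)
print(lo,up)
L=ray(lo,18,K,R,t)[:,:2]
for z in (90,92,94):
    U=ray(up,z,K,R,t)[:,:2]; print(z,"lower",L.round(1).tolist(),"upper",U.round(1).tolist(),"spacing",np.linalg.norm(U[0]-U[1]),np.linalg.norm(L[0]-L[1]))
err()
```

```text
[[287.60424622 191.87379004]
 [356.02177325 191.82594727]] [[272.23521539 224.00597361]
 [370.520716   224.20443379]
 [307.03273222 279.03158767]]
90 lower [[522.2, -172.6], [536.2, -209.9]] upper [[520.7, -172.6], [534.7, -210.4], [502.9, -194.2]] spacing 40.37169915447833 39.876714343400515
92 lower [[522.2, -172.6], [536.2, -209.9]] upper [[521.2, -172.6], [535.1, -210.0], [503.7, -194.0]] spacing 39.866423755855024 39.876714343400515
94 lower [[522.2, -172.6], [536.2, -209.9]] upper [[521.8, -172.7], [535.5, -209.6], [504.5, -193.8]] spacing 39.36114835723168 39.876714343400515
meas [ 495.4 -202.8   88.7] minus cmd [-0.32  1.15 -1.27] [ 0.03 -0.04  0.01] F [ 0.1 -0.  -1.9] w 55.4 t 5.775
```

```bash
python3 -c "
from h import *
plan((496.4,-203.9,50,20.55))"
```

```text
(496.4, -203.9, 50, 20.55) -> [0.0006, 0.0002, 0.04] [0.0, 0.0, -0.0] rows 0.6
```

Request:
play_rows([
  [[0.0006,0.0002,0.02],[0,0,0],0.05],
  [[0.0006,0.0002,0.04],[0,0,0],0.05],
  [[0.0006,0.0002,0.04],[0,0,0],0.05],
  [[0.0006,0.0002,0.04],[0,0,0],0.05],
  [[0.0006,0.0002,0.04],[0,0,0],0.05],
])

```text
time: 6.4
tool_pos: [497.1, -204.0, 50.5]
orientation: [0.001, 0.984, 0.178, 0.001]
force: [-0.1, 0.4, -2.4]
grip_width: 55.2
gripper_force: 30.0
```

Run:
```python
from h import *
for i in range(4):
    err(); im,K,R,t=cam("wrist")
    plates(im,K,R,t,[53.5])
save("w4",im); np.savez("w4.npz",im=im,K=K,R=R,t=t)
```

```text
meas [ 497.1 -204.    50.5] minus cmd [ 0.72 -0.03  0.52] [-0.12  0.06 -0.02] F [-0.1  0.4 -2.4] w 55.2 t 6.4
brass [[327. 287.]] [[507.1, -200.5, 77.8, 55.4, 20.5]]
 holes [(171, [523.1, -173.1]), (166, [537.1, -210.6]), (806, [505.6, -194.6]), (18, [477.2, -225.2])]
meas [ 497.1 -204.1   50.5] minus cmd [ 0.69 -0.19  0.52] [-0.12  0.07 -0.  ] F [ 0.   0.3 -3.9] w 55.6 t 6.45
brass [[326. 287.]] [[507.1, -200.6, 77.8, 55.4, 20.5]]
 holes [(172, [523.0, -173.2]), (165, [537.0, -210.7]), (805, [505.5, -194.7]), (80, [481.8, -231.7])]
meas [ 496.9 -204.2   50.4] minus cmd [ 0.57 -0.25  0.42] [-0.12  0.06  0.  ] F [-0.5  0.3 -2.6] w 55.7 t 6.5
brass [[326. 287.]] [[507.0, -200.7, 77.7, 55.4, 20.5]]
 holes [(171, [522.9, -173.3]), (168, [536.9, -210.8]), (807, [505.4, -194.8])]
meas [ 496.8 -204.3   50.3] minus cmd [ 0.46 -0.33  0.3 ] [-0.11  0.05  0.01] F [-0.1 -0.7 -2.1] w 55.2 t 6.55
brass [[323. 279.]] [[507.1, -200.7, 78.1, 55.3, 20.5]]
 holes [(171, [522.8, -173.4]), (166, [536.8, -210.8]), (805, [505.4, -194.9])]
```

```bash
python3 -c "
from h import *
plan((496.25,-203.4,24,20.55))"
```

```text
(496.25, -203.4, 24, 20.55) -> [0.0001, -0.0005, 0.026] [0.0, 0.0, -0.0] rows 0.4
```

Request:
play_rows([
  [[0.0001,-0.0005,0.01],[0,0,0],0.05],
  [[0.0001,-0.0005,0.02],[0,0,0],0.05],
  [[0.0001,-0.0005,0.026],[0,0,0],0.05],
  [[0.0001,-0.0005,0.026],[0,0,0],0.05],
  [[0.0001,-0.0005,0.026],[0,0,0],0.05],
])

```text
time: 7.22
tool_pos: [496.5, -203.6, 23.7]
orientation: [0.001, 0.984, 0.178, 0.0]
force: [0.2, 0.0, -2.1]
grip_width: 55.3
gripper_force: 30.0
```

Request:
play_rows([
  [[0,0,0],[0,0,0],0.05],
  [[0,0,0],[0,0,0],0.05],
  [[0,0,0],[0,0,0],0.05],
  [[0,0,0],[0,0,0],0.05],
])

```text
time: 7.72
tool_pos: [496.4, -203.7, 23.8]
orientation: [0.001, 0.984, 0.178, 0.0]
force: [-0.0, 0.1, -3.5]
grip_width: 55.1
gripper_force: 30.0
```

Run:
```python
from h import *
for i in range(2):
    err(); im,K,R,t=cam("wrist")
    plates(im,K,R,t,[28])
save("w5",im[150:420,200:450]); np.savez("w5.npz",im=im,K=K,R=R,t=t)
```

```text
meas [ 496.4 -203.7   23.8] minus cmd [ 0.15 -0.28 -0.2 ] [-0.08  0.01  0.  ] F [-0.   0.1 -3.5] w 55.1 t 7.725
brass [[326. 291.]] [[505.4, -200.6, 74.0, 55.0, 20.5]]
 holes [(173, [522.7, -172.8]), (167, [536.6, -210.1]), (808, [505.3, -194.2])]
meas [ 496.4 -203.7   23.7] minus cmd [ 0.14 -0.25 -0.23] [-0.07  0.01  0.01] F [ 0.6 -0.2 -2.7] w 55.4 t 7.775
brass [[326. 291.]] [[505.4, -200.6, 74.0, 55.0, 20.5]]
 holes [(172, [522.7, -172.8]), (166, [536.6, -210.1]), (808, [505.3, -194.2])]
```

Request:
play_rows([
  [[-0.0002,-0.0001,0.0012],[0,0,0],0.05],
  [[-0.0002,-0.0001,0.0024],[0,0,0],0.05],
  [[-0.0002,-0.0001,0.0034],[0,0,0],0.05],
  [[-0.0002,-0.0001,0.0034],[0,0,0],0.05],
  [[-0.0002,-0.0001,0.0034],[0,0,0],0.05],
])

```text
time: 8.45
tool_pos: [496.1, -203.6, 20.3]
orientation: [0.001, 0.984, 0.178, 0.0]
force: [-0.7, 0.3, 0.6]
grip_width: 55.4
gripper_force: 30.0
```

Request:
play_rows([
  [[0,0,0.0002],[0,0,0],0.057],
  [[0,0,0.0002],[0,0,0],0.06],
  [[0,0,0.0002],[0,0,0],0.066],
  [[0,0,0.0002],[0,0,0],0.075],
  [[0,0,0.0002],[0,0,0],0.075],
])

```text
time: 9.07
tool_pos: [496.2, -203.7, 20.1]
orientation: [0.001, 0.984, 0.178, 0.0]
force: [0.8, -0.1, 0.5]
grip_width: 74.8
gripper_force: 0.0
```

Request:
play_rows([
  [[0,0,-0.03],[0,0,0],0.0878],
  [[0,0,-0.07],[0,0,0],0.0878],
  [[0,0,-0.12],[0,0,0],0.0878],
  [[0,0,-0.155],[0,0,0],0.0878],
  [[0,0,-0.155],[0,0,0],0.0878],
])

```text
time: 9.7
tool_pos: [497.7, -204.0, 178.0]
orientation: [0.002, 0.984, 0.178, 0.002]
force: [-0.5, 0.1, -1.7]
grip_width: 87.9
gripper_force: 0.0
```

Request:
play_rows([
  [[0,0,0],[0,0,0],0.0878],
  [[0,0,0],[0,0,0],0.0878],
])

```text
time: 9.95
tool_pos: [495.3, -203.2, 173.7]
orientation: [-0.0, 0.984, 0.178, -0.001]
force: [1.5, 0.1, -0.3]
grip_width: 87.9
gripper_force: 0.0
```

Run:
```python
from h import *
import json
p,B=pose((496.05,-203.4,175.4,20.55)); json.dump([p.tolist(),B.as_quat().tolist()],open("cmd.json","w"))
err(); im,K,R,t=cam("wrist"); np.savez("w6.npz",im=im,K=K,R=R,t=t)
plates(im,K,R,t,[24])
h=cv2.cvtColor(im,cv2.COLOR_RGB2HSV)
m=((h[...,1]<50)&(h[...,2]>130)).astype(np.uint8); m[:,:250]=0;m[:,410:]=0;m[350:]=0
for c in blobs(m,3000): print("grey",c.mean(0),rect(c,12,K,R,t))
cv2.imwrite("pics/w6.png",cv2.resize(im[60:360,240:420,::-1],None,fx=2,fy=2,interpolation=cv2.INTER_CUBIC))
```

```text
meas [ 495.3 -203.2  173.7] minus cmd [-0.77  0.2  -1.72] [ 0.02 -0.1   0.  ] F [ 1.5  0.1 -0.3] w 87.9 t 9.95
brass [[558. 383.]] [[427.9, -456.2, 91.2, 31.7, 42.9]]
 holes [(42, [439.5, -457.2])]
brass [[322. 217.]] [[496.5, -204.0, 89.1, 55.4, 20.5]]
 holes [(49, [522.4, -172.8]), (45, [536.5, -210.3]), (244, [504.9, -194.4]), (115, [484.7, -214.7]), (40, [455.1, -198.1]), (42, [469.1, -235.6])]
grey [[327.20083247 223.66181061]] [ 495.4 -206.7  237.9   88.8   20. ]
```

View pics/w6.png

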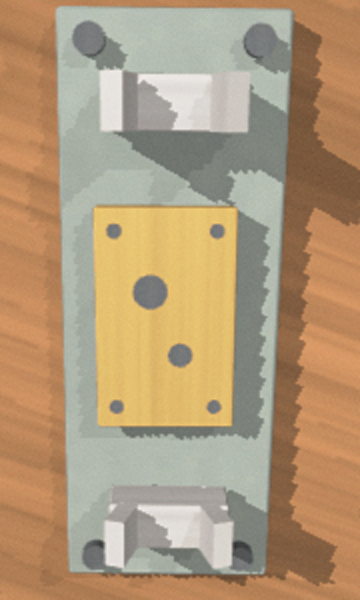

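The upper plate lies flush on the lower one: the hole pattern agrees to about 0.2 mm and 0.1°, and no lower edge shows. Next I'll check the saddle line against the base rectangle and plan the move to look at the bar.

Run:
```python
from h import *
d=np.load("w6.npz"); im,K,R,t=d["im"],d["K"],d["R"],d["t"]
o=np.array([495.45,-206.7]); a=np.radians(20); M=np.array([[np.cos(a),np.sin(a)],[-np.sin(a),np.cos(a)]])
f=lambda px,z:(ray(px,z,K,R,t)[:,:2]-o)@M.T
S=lambda x,y:(240+x/2,60+y/2)
print("far post outer top corners",f([S(101,71),S(249,73),S(101,131),S(249,131)],47).round(1).tolist())
print("near post",f([S(105,517),S(233,517),S(108,566),S(232,565)],47).round(1).tolist())
print("base corners",f([S(55,8),S(293,11),S(69,573),S(267,574)],12).round(1).tolist())
plan((530,-50,260,10),(556,165,230,4.6))
```

```text
far post outer top corners [[93.7, 24.9], [93.6, -25.5], [74.0, 25.1], [74.6, -26.2]]
near post [[-73.4, 25.0], [-72.9, -25.7], [-95.2, 24.0], [-94.3, -26.0]]
base corners [[118.0, 44.4], [117.9, -44.7], [-119.7, 44.2], [-119.3, -45.7]]
(530, -50, 260, 10) -> [0.0856, -0.1317, -0.0846] [0.0, 0.0, 10.55] rows 2.9
(556, 165, 230, 4.6) -> [0.063, -0.2072, 0.03] [0.0, 0.0, 5.4] rows 3.5
```

Run:
```python
from h import *
p,B=pose((496.05,-203.4,175.4,20.55)); json.dump([p.tolist(),B.as_quat().tolist()],open("cmd.json","w"))
plan((525,0,255,12),(556,217,240,4.6))
```

```text
(525, 0, 255, 12) -> [0.0985, -0.1803, -0.0796] [0.0, 0.0, 8.55] rows 3.5
(556, 217, 240, 4.6) -> [0.0754, -0.2058, 0.015] [0.0, 0.0, 7.4] rows 3.5
```

Request:
play_rows([
  [[0.0246,-0.0451,-0.0199],[0,0,2.1],0.0878],
  [[0.0493,-0.0902,-0.0398],[0,0,4.2],0.0878],
  [[0.0739,-0.1352,-0.0597],[0,0,6.4],0.0878],
  [[0.0985,-0.1803,-0.0796],[0,0,8.55],0.0878],
  [[0.0985,-0.1803,-0.0796],[0,0,8.55],0.0878],
])

```text
time: 10.62
tool_pos: [525.8, 5.1, 255.3]
orientation: [-0.0, 0.994, 0.108, 0.001]
force: [0.6, -1.0, 0.1]
grip_width: 87.7
gripper_force: 0.0
```

Request:
play_rows([
  [[0.0189,-0.0515,0.0038],[0,0,1.85],0.0878],
  [[0.0377,-0.1029,0.0075],[0,0,3.7],0.0878],
  [[0.0566,-0.1544,0.0113],[0,0,5.5],0.0878],
  [[0.0754,-0.2058,0.015],[0,0,7.4],0.0878],
  [[0.0754,-0.2058,0.015],[0,0,7.4],0.0878],
])

```text
time: 11.25
tool_pos: [554.8, 221.0, 237.2]
orientation: [-0.0, 0.999, 0.043, -0.001]
force: [0.0, -1.3, -0.6]
grip_width: 87.7
gripper_force: 0.0
```

Request:
play_rows([
  [[0,0,0],[0,0,0],0.0878],
  [[0,0,0],[0,0,0],0.0878],
  [[0,0,0],[0,0,0],0.0878],
  [[0,0,0],[0,0,0],0.0878],
])

```text
time: 11.75
tool_pos: [556.2, 216.1, 239.5]
orientation: [0.001, 0.999, 0.039, 0.0]
force: [0.1, 0.1, -0.7]
grip_width: 87.6
gripper_force: 0.0
```

Run:
```python
from h import *
err(); im,K,R,t=cam("wrist"); np.savez("w7.npz",im=im,K=K,R=R,t=t); save("w7",im)
```

```text
meas [556.2 216.1 239.5] minus cmd [ 0.28 -0.89 -0.55] [-0.08  0.04  0.08] F [ 0.1  0.1 -0.7] w 87.6 t 11.75
```

View pics/w7.png

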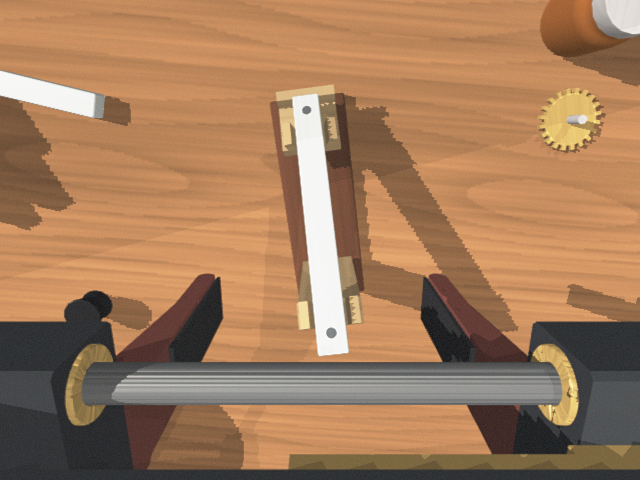

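The bar is at (320,225): its low far end is at (305,95), its high near end at (333,354), and the dots are at (307,110) and (331,333). I'll cast the end-edge midpoints at the heights they must have.

Run:
```python
from h import *
d=np.load("w7.npz"); im,K,R,t=d["im"],d["K"],d["R"],d["t"]
h=cv2.cvtColor(im,cv2.COLOR_RGB2HSV); m=((h[...,1]<25)&(h[...,2]>180)).astype(np.uint8); m[:,:270]=0; m[:,370:]=0; m[358:]=0
m=cv2.morphologyEx(m,cv2.MORPH_CLOSE,np.ones((9,9),np.uint8))
c=max(blobs(m,500),key=cv2.contourArea); q=cv2.approxPolyDP(cv2.convexHull(c),5,True)[:,0]; print(q.tolist())
q=q[np.argsort(q[:,1])]
if len(q)==4:
    lo=ray(q[:2],47.1,K,R,t); hi=ray(q[2:],152.1,K,R,t); a,b=lo.mean(0),hi.mean(0)
    print("widths",np.linalg.norm(lo[0]-lo[1]),np.linalg.norm(hi[0]-hi[1])); v=b-a
    print("lo",a,"hi",b,"hlen",np.linalg.norm(v[:2]),"(181.9) heading lo-hi",np.degrees(np.arctan2(-v[1],-v[0])),"topmid",(a+b)/2)
    u=v/np.linalg.norm(v); n=np.array([-u[0]*u[2],-u[1]*u[2],1-u[2]**2]); n/=np.linalg.norm(n)
    print("axis",u,"normal",n,"bar centre",(a+b)/2-9*n)
# dots
g=cv2.cvtColor(im,cv2.COLOR_RGB2GRAY)
M=np.zeros_like(m); cv2.drawContours(M,[cv2.convexHull(c)],-1,1,-1); M=cv2.erode(M,np.ones((5,5)))
n_,_,st,ce=cv2.connectedComponentsWithStats(((M==1)&(g<150)).astype(np.uint8)); print([(int(s[4]),x.round(1).tolist()) for s,x in zip(st[1:],ce[1:]) if s[4]>10])
```

```text
[[311, 94], [318, 101], [348, 348], [322, 355], [293, 97]]
[(52, [306.2, 109.6]), (73, [330.8, 332.5])]
```

Run:
```python
from h import *
from scipy.optimize import brentq
d=np.load("w7.npz"); K,R,t=d["K"],d["R"],d["t"]
def ends(p,q,s): return ray(p,99.59-s/4,K,R,t)[0],ray(q,99.59+s/4,K,R,t)[0]
for p,q in [((306.2,109.6),(330.8,332.5)),((305.0,95.5),(333,354))]:
    g=lambda s:np.linalg.norm((lambda a,b:(b-a)[:2])(*ends(p,q,s)))-s*np.cos(np.pi/6)
    s=brentq(g,100,260); a,b=ends(p,q,s); v=(b-a)/s
    n=np.array([-v[0]*v[2],-v[1]*v[2],1-v[2]**2]); n/=np.linalg.norm(n)
    print("s",s,"topmid",(a+b)/2,"heading",np.degrees(np.arctan2(-v[1],-v[0])),"normal",n,"centre",(a+b)/2-9*n)
```

```text
s 179.8213742612436 topmid [564.9009145  219.36366529  99.59      ] heading 11.579684303742754 normal [0.48982324 0.10036529 0.8660254 ] centre [560.49250532 218.46037771  91.79577137]
s 208.10763015808342 topmid [564.211001   219.14583614  99.59      ] heading 11.447294403802925 normal [0.49005384 0.09923322 0.8660254 ] centre [559.80051641 218.2527372   91.79577137]
```

Run:
```python
from h import *
plan((604,227.2,168,11.5,-30))
```

```text
(604, 227.2, 168, 11.5, -30) -> [0.0487, -0.0063, 0.072] [-1.81, -29.96, -6.74] rows 2.9
```

Request:
play_rows([
  [[0.0122,-0.0016,0.009],[-0.45,-7.5,-1.7],0.0878],
  [[0.0243,-0.0032,0.027],[-0.9,-15,-3.4],0.0878],
  [[0.0365,-0.0047,0.05],[-1.36,-22.5,-5.1],0.0878],
  [[0.0487,-0.0063,0.072],[-1.81,-29.96,-6.74],0.0878],
  [[0.0487,-0.0063,0.072],[-1.81,-29.96,-6.74],0.0878],
])

```text
time: 12.42
tool_pos: [602.8, 226.0, 157.6]
orientation: [0.028, 0.959, 0.096, -0.264]
force: [-0.1, -0.3, -1.3]
grip_width: 88.1
gripper_force: 0.0
```

Request:
play_rows([
  [[0,0,0],[0,0,0],0.0878],
  [[0,0,0],[0,0,0],0.0878],
  [[0,0,0],[0,0,0],0.0878],
])

```text
time: 12.8
tool_pos: [604.6, 227.2, 171.0]
orientation: [0.026, 0.962, 0.097, -0.254]
force: [-0.2, 0.3, -0.9]
grip_width: 87.7
gripper_force: 0.0
```

Run:
```python
from h import *
err(); print(r.state()["joint_positions"].round(2)); im,K,R,t=cam("wrist"); np.savez("w8.npz",im=im,K=K,R=R,t=t); save("w8",im)
# predicted pixel positions of bar top points from current estimate
h=np.radians(11.5); u=np.array([np.cos(h)*.866,np.sin(h)*.866,-.5]); n=np.array([.5*np.cos(h),.5*np.sin(h),.866]); c=np.array([560.3,218.4,91.8])+9*n
print(proj(np.array([c-90*u,c,c+90*u,c+105*u]),K,R,t).round(0).tolist())
g=cv2.cvtColor(im,cv2.COLOR_RGB2HSV); m=((g[...,1]<25)&(g[...,2]>180)).astype(np.uint8)
for b in blobs(m,800): print(cv2.boundingRect(b),cv2.contourArea(b))
```

```text
meas [604.6 227.2 171. ] minus cmd [0.58 0.07 3.04] [-0.05  0.36  0.03] F [-0.2  0.3 -0.9] w 87.7 t 12.8
[-0.19  0.87 -0.42  1.07  0.15  1.75 -1.93]
[[321.0, 370.0], [321.0, 246.0], [320.0, 96.0], [320.0, 69.0]]
(137, 386, 298, 9) 1950.5
(301, 69, 38, 293) 9783.0
```

View pics/w8.png

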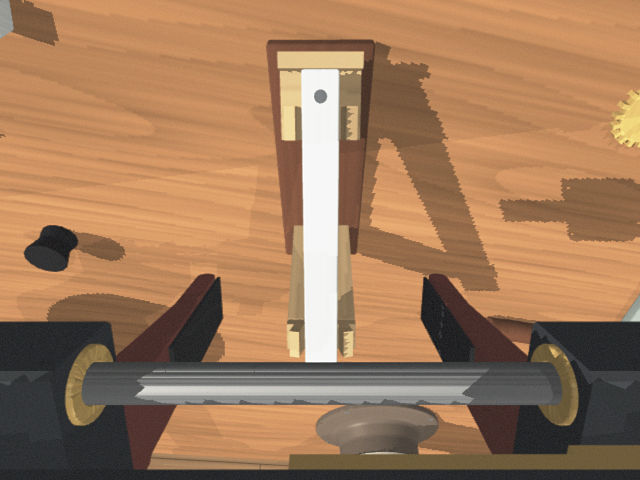

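The tilted view is centred on the bar. The low dot is at (320,97) and the low end at row 69, where the estimate predicts them. I'll move in along the tool axis.

Run:
```python
from h import *
plan((554.4,217.2,81.4,11.5,-30))
```

```text
(554.4, 217.2, 81.4, 11.5, -30) -> [-0.0005, -0.0001, 0.1003] [0.0, -0.0, -0.0] rows 1.6
```

Request:
play_rows([
  [[-0.0005,-0.0001,0.025],[0,0,0],0.0878],
  [[-0.0005,-0.0001,0.045],[0,0,0],0.0878],
  [[-0.0005,-0.0001,0.06],[0,0,0],0.07],
  [[-0.0005,-0.0001,0.06],[0,0,0],0.06],
  [[-0.0005,-0.0001,0.06],[0,0,0],0.06],
])

```text
time: 13.48
tool_pos: [574.9, 221.2, 116.4]
orientation: [0.026, 0.961, 0.096, -0.257]
force: [0.3, 0.0, 1.0]
grip_width: 61.9
gripper_force: 0.0
```

Run:
```python
from h import *
err(); print(r.state()["joint_positions"].round(2))
```

```text
meas [574.9 221.2 116.4] minus cmd [20.5   4.05 35.03] [-0.04  0.1   0.05] F [0.3 0.  1. ] w 61.9 t 13.475
[-0.17  0.87 -0.43  1.22  0.16  1.61 -1.94]
```

Joint 6 has margin, so I'll continue the remaining 40 mm and then close.

Request:
play_rows([
  [[0,0,0.015],[0,0,0],0.06],
  [[0,0,0.03],[0,0,0],0.06],
  [[0,0,0.0403],[0,0,0],0.06],
  [[0,0,0.0403],[0,0,0],0.06],
  [[0,0,0.0403],[0,0,0],0.06],
])

```text
time: 14.1
tool_pos: [554.8, 217.1, 80.8]
orientation: [0.026, 0.961, 0.097, -0.257]
force: [0.6, 0.0, 1.1]
grip_width: 59.7
gripper_force: 0.0
```

Run:
```python
from h import *
err(); im,K,R,t=cam("wrist"); 
g=cv2.cvtColor(im,cv2.COLOR_RGB2HSV); m=((g[...,1]<25)&(g[...,2]>180)).astype(np.uint8)
for b in blobs(m,800): print(cv2.boundingRect(b),cv2.contourArea(b))
h=np.radians(11.5); u=np.array([np.cos(h)*.866,np.sin(h)*.866,-.5]); n=np.array([.5*np.cos(h),.5*np.sin(h),.866]); c=np.array([560.3,218.4,91.8])+9*n
print(proj(np.array([c,c+90*u,c+105*u]),K,R,t).round(0).tolist())
```

```text
meas [554.8 217.1  80.8] minus cmd [ 0.38 -0.06 -0.57] [-0.05  0.03  0.04] F [0.6 0.  1.1] w 59.7 t 14.1
(295, 405, 51, 49) 2344.5
(286, 29, 66, 236) 12929.5
[[321.0, 325.0], [320.0, 77.0], [320.0, 27.0]]
```

Request:
play_rows([
  [[0,0,0],[0,0,0],0.035],
  [[0,0,0],[0,0,0],0.025],
  [[0,0,0],[0,0,0],0.016],
  [[0,0,0],[0,0,0],0.016],
  [[0,0,0],[0,0,0],0.016],
])

```text
time: 14.78
tool_pos: [554.6, 217.0, 80.6]
orientation: [0.027, 0.961, 0.097, -0.257]
force: [0.1, -0.3, -0.6]
grip_width: 22.0
gripper_force: 30.0
```

Request:
play_rows([
  [[0,0,0],[0,0,0],0.016],
  [[0,0,0],[0,0,0],0.016],
  [[0,0,0],[0,0,0],0.016],
])

```text
time: 15.15
tool_pos: [554.6, 217.1, 80.6]
orientation: [0.026, 0.961, 0.097, -0.257]
force: [0.1, 1.0, 0.8]
grip_width: 21.8
gripper_force: 30.0
```

Run:
```python
from h import *
err(); im,K,R,t=cam("wrist"); save("w9",im)
s=r.state(); A=Ro.from_quat(np.roll(s["orientation"],-1)); p=s["tool_pos"]
# ray of dot & end onto bar top plane in tool frame (z = -21 mm from TCP)
g=cv2.cvtColor(im,cv2.COLOR_RGB2HSV); m=((g[...,1]<25)&(g[...,2]>180)).astype(np.uint8)
c=max(blobs(m,800),key=cv2.contourArea); x,y,w,h=cv2.boundingRect(c); print(x,y,w,h)
gr=(g[...,2]<170).astype(np.uint8); M=np.zeros_like(m); cv2.drawContours(M,[cv2.convexHull(c)],-1,1,-1); M=cv2.erode(M,np.ones((7,7)))
n_,_,st,ce=cv2.connectedComponentsWithStats(M&gr); dots=[q for q,k in zip(ce[1:],st[1:]) if k[4]>40]; print(dots)
o=-R.T@t
for q in dots+[np.array([x+w/2,y])]:
    d=R.T@np.linalg.inv(K)@np.array([*q,1]); O=A.inv().apply(o-p); D=A.inv().apply(d); k=(-21-O[2])/D[2]; print("tool frame",(O+k*D).round(2))
print(s["orientation"],A.as_matrix().round(3).tolist())
lift=[(554.4+0,217.2,200,11.5,-30)]
```

```text
meas [554.6 217.1  80.6] minus cmd [ 0.18 -0.13 -0.76] [-0.05  0.02  0.04] F [0.1 1.  0.8] w 21.8 t 15.15
288 28 66 224
[array([321.11344538,  76.09663866])]
tool frame [ 8.973e+01  2.000e-02 -2.100e+01]
tool frame [ 1.0408e+02 -2.0000e-02 -2.1000e+01]
[ 0.02649603  0.96114243  0.09656311 -0.25725232] [[0.849, 0.199, -0.489], [0.172, -0.98, -0.101], [-0.5, 0.001, -0.866]]
```

Run:
```python
from h import *
plan((584.4,223.3,133.4,11.5,-30),(560,200,220,12,-20),(525,0,210,16,0),(495.7,-206.9,110,20,0))
```

```text
(584.4, 223.3, 133.4, 11.5, -30) -> [0.0005, -0.0, -0.0603] [0.0, -0.0, -0.0] rows 1.0
(560, 200, 220, 12, -20) -> [-0.068, 0.018, -0.0608] [-0.21, 10.0, -0.46] rows 1.5
(525, 0, 210, 16, 0) -> [-0.0679, 0.1883, 0.0354] [-0.7, 19.99, -3.95] rows 3.3
(495.7, -206.9, 110, 20, 0) -> [-0.0851, 0.1908, 0.1] [0.0, -0.0, -4.0] rows 3.7
```

Request:
play_rows([
  [[0.0005,0,-0.01],[0,0,0],0.016],
  [[0.0005,0,-0.025],[0,0,0],0.016],
  [[0.0005,0,-0.045],[0,0,0],0.016],
  [[0.0005,0,-0.0603],[0,0,0],0.016],
  [[0.0005,0,-0.0603],[0,0,0],0.016],
])

```text
time: 15.82
tool_pos: [585.6, 223.6, 133.8]
orientation: [0.026, 0.961, 0.096, -0.256]
force: [-0.2, 1.1, -2.2]
grip_width: 21.8
gripper_force: 30.0
```

Request:
play_rows([
  [[-0.017,0.0045,-0.0152],[-0.05,2.5,-0.1],0.016],
  [[-0.034,0.009,-0.0304],[-0.1,5,-0.2],0.016],
  [[-0.051,0.0135,-0.0456],[-0.15,7.5,-0.35],0.016],
  [[-0.068,0.018,-0.0608],[-0.21,10,-0.46],0.016],
  [[-0.068,0.018,-0.0608],[-0.21,10,-0.46],0.016],
])

```text
time: 16.45
tool_pos: [560.1, 199.9, 221.3]
orientation: [0.019, 0.98, 0.103, -0.171]
force: [-0.5, 0.1, -1.7]
grip_width: 21.9
gripper_force: 30.0
```

Request:
play_rows([
  [[-0.0136,0.0377,0.0071],[-0.14,4,-0.8],0.016],
  [[-0.0272,0.0753,0.0142],[-0.28,8,-1.6],0.016],
  [[-0.0407,0.113,0.0212],[-0.42,12,-2.4],0.016],
  [[-0.0543,0.1506,0.0283],[-0.56,16,-3.2],0.016],
  [[-0.0679,0.1883,0.0354],[-0.7,19.99,-3.95],0.016],
])

```text
time: 17.08
tool_pos: [524.2, -1.3, 207.9]
orientation: [0.0, 0.99, 0.139, -0.0]
force: [0.2, -0.1, -1.1]
grip_width: 21.8
gripper_force: 30.0
```

Request:
play_rows([
  [[-0.017,0.0382,0.02],[0,0,-0.8],0.016],
  [[-0.034,0.0763,0.04],[0,0,-1.6],0.016],
  [[-0.0511,0.1145,0.06],[0,0,-2.4],0.016],
  [[-0.0681,0.1526,0.08],[0,0,-3.2],0.016],
  [[-0.0851,0.1908,0.1],[0,0,-4],0.016],
])

```text
time: 17.7
tool_pos: [495.0, -207.9, 107.5]
orientation: [-0.0, 0.985, 0.174, -0.001]
force: [-0.1, -0.2, -2.4]
grip_width: 21.4
gripper_force: 30.0
```

Request:
play_rows([
  [[0,0,0],[0,0,0],0.016],
  [[0,0,0],[0,0,0],0.016],
  [[0,0,0],[0,0,0],0.016],
  [[0,0,0],[0,0,0],0.016],
  [[0,0,0],[0,0,0],0.016],
])

```text
time: 18.32
tool_pos: [496.1, -206.5, 110.0]
orientation: [0.001, 0.985, 0.174, 0.0]
force: [0.1, 0.2, -1.9]
grip_width: 21.9
gripper_force: 30.0
```

Run:
```python
from h import *
err(); im,K,R,t=cam("wrist"); save("w10",im); np.savez("w10.npz",im=im,K=K,R=R,t=t)
```

```text
meas [ 496.1 -206.5  110. ] minus cmd [0.39 0.38 0.02] [-0.09  0.02 -0.05] F [ 0.1  0.2 -1.9] w 21.9 t 18.325
```

View pics/w10.png

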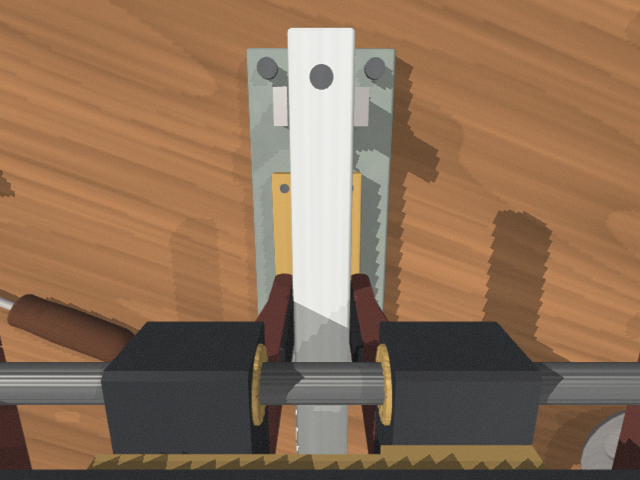

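The bar is held level: its dot at (321,76) and end at row 28 are where they were at the grasp. The far saddle's cheeks are at columns 273 and 369, centred on the bar at 321. I'll lower it in stages.

Request:
play_rows([
  [[0,0,0.02],[0,0,0],0.016],
  [[0,0,0.04],[0,0,0],0.016],
  [[0,0,0.055],[0,0,0],0.016],
  [[0,0,0.055],[0,0,0],0.016],
  [[0,0,0.055],[0,0,0],0.016],
])

```text
time: 19.0
tool_pos: [496.3, -207.1, 55.2]
orientation: [0.001, 0.985, 0.174, 0.0]
force: [-0.4, -0.0, -1.9]
grip_width: 21.7
gripper_force: 30.0
```

Request:
play_rows([
  [[0,0,0.005],[0,0,0],0.016],
  [[0,0,0.01],[0,0,0],0.016],
  [[0,0,0.015],[0,0,0],0.016],
  [[0,0,0.02],[0,0,0],0.016],
  [[0,0,0.02],[0,0,0],0.016],
])

```text
time: 19.62
tool_pos: [495.5, -207.0, 34.1]
orientation: [0.0, 0.985, 0.174, -0.0]
force: [0.2, -0.2, -1.6]
grip_width: 22.0
gripper_force: 30.0
```

Request:
play_rows([
  [[0,0,0.001],[0,0,0],0.016],
  [[0,0,0.002],[0,0,0],0.016],
  [[0,0,0.003],[0,0,0],0.016],
  [[0,0,0.003],[0,0,0],0.016],
  [[0,0,0.003],[0,0,0],0.016],
])

```text
time: 20.25
tool_pos: [495.9, -207.1, 31.7]
orientation: [0.001, 0.985, 0.174, 0.0]
force: [0.4, -0.7, -1.9]
grip_width: 21.7
gripper_force: 30.0
```

Run:
```python
from h import *
plan((495.7,-206.9,32,20,0)); err(); im,K,R,t=cam("wrist"); np.savez("w11.npz",im=im,K=K,R=R,t=t)
# fixture base far edge corners & bar, in fixture frame
o=np.array([495.25,-207.1]); a=np.radians(20); M=np.array([[np.cos(a),np.sin(a)],[-np.sin(a),np.cos(a)]])
g=cv2.cvtColor(im,cv2.COLOR_RGB2HSV); f=lambda px,z:((ray(px,z,K,R,t)[:,:2]-o)@M.T).round(2).tolist()
m=((g[...,1]<50)&(g[...,2]>110)).astype(np.uint8)
print("col 280 grey first row",np.where(m[:,275])[0][:3],"col 365",np.where(m[:,365])[0][:3])
w=((g[...,1]<25)&(g[...,2]>185)).astype(np.uint8); print("bar first row",np.where(w[:,330])[0][:3], "row 45 cols",np.where(w[45])[0][[0,-1]])
r0=np.where(m[:,275])[0][0]; r1=np.where(w[:,330])[0][0]
print("base far edge",f([(275,r0)],12),"bar end",f([(320,r1)],32+3.6+18))
```

```text
(495.7, -206.9, 32, 20, 0) -> [-0.0, 0.0, 0.078] [0.0, -0.0, -0.0] rows 1.2
meas [ 495.9 -207.1   31.7] minus cmd [ 0.14 -0.26 -0.26] [-0.07  0.01  0.01] F [ 0.4 -0.7 -1.9] w 21.7 t 20.25
col 280 grey first row [12 13 14] col 365 [12 13 14]
bar first row [28 29 30] row 45 cols [288 352]
base far edge [[118.82, 18.32]] bar end [[104.21, 0.01]]
```

Request:
play_rows([
  [[0,0,0.0008],[0,0,0],0.016],
  [[0,0,0.0016],[0,0,0],0.016],
  [[0,0,0.0024],[0,0,0],0.016],
  [[0,0,0.003],[0,0,0],0.016],
  [[0,0,0.003],[0,0,0],0.016],
])

```text
time: 20.92
tool_pos: [495.8, -207.1, 28.9]
orientation: [0.001, 0.985, 0.174, 0.0]
force: [-1.8, -0.3, 3.2]
grip_width: 21.7
gripper_force: 30.0
```

Request:
play_rows([
  [[0,0,0.0003],[0,0,0],0.016],
  [[0,0,0.0003],[0,0,0],0.022],
  [[0,0,0.0003],[0,0,0],0.024],
  [[0,0,0.0003],[0,0,0],0.027],
  [[0,0,0.0003],[0,0,0],0.032],
])

```text
time: 21.55
tool_pos: [495.9, -207.1, 28.3]
orientation: [0.001, 0.985, 0.174, 0.0]
force: [-0.3, 0.9, -0.3]
grip_width: 31.1
gripper_force: 0.0
```

Request:
play_rows([
  [[0,0,0.0003],[0,0,0],0.045],
  [[0,0,0.0003],[0,0,0],0.045],
  [[0,0,-0.02],[0,0,0],0.045],
  [[0,0,-0.05],[0,0,0],0.045],
  [[0,0,-0.09],[0,0,0],0.06],
])

```text
time: 22.18
tool_pos: [495.1, -206.8, 118.6]
orientation: [0.0, 0.985, 0.174, -0.001]
force: [0.0, -0.1, 0.3]
grip_width: 51.6
gripper_force: 0.0
```

Request:
play_rows([
  [[0,0,-0.05],[0,0,0],0.0878],
  [[0,0,-0.08],[0,0,0],0.0878],
  [[0,0,-0.08],[0,0,0],0.0878],
  [[0,0,-0.08],[0,0,0],0.0878],
  [[0,0,-0.08],[0,0,0],0.0878],
])

```text
time: 22.8
tool_pos: [495.0, -206.7, 197.0]
orientation: [-0.0, 0.985, 0.174, -0.001]
force: [-0.5, -0.1, 0.2]
grip_width: 87.5
gripper_force: 0.0
```

Run:
```python
from h import *
s=r.state(); print(s["tool_pos"],s["force"]); im,K,R,t=cam("wrist"); np.savez("w12.npz",im=im,K=K,R=R,t=t)
g=cv2.cvtColor(im,cv2.COLOR_RGB2HSV); f=None
o=np.array([495.25,-207.1]); a=np.radians(20); M=np.array([[np.cos(a),np.sin(a)],[-np.sin(a),np.cos(a)]])
f=lambda px,z:((ray(px,z,K,R,t)[:,:2]-o)@M.T).round(1).tolist()
m=cv2.inRange(g,(0,0,0),(179,255,150)); 
k=cv2.connectedComponentsWithStats(m,connectivity=4)
dots=[c for c,s_ in zip(k[3][1:],k[2][1:]) if 30<s_[4]<400 and 280<c[0]<370 and s_[2]<25 and s_[3]<25]
for d in dots: print("dot",d.round(1),f([d],50))
cv2.imwrite("pics/w12.png",cv2.resize(im[40:360,230:430,::-1],None,fx=1.8,fy=1.8))
```

```text
[ 495.00193458 -206.67696892  196.95819163] [-0.47149097 -0.05714336  0.18511215]
dot [322.  101.3] [[90.1, -0.4]]
dot [342.3 169.8] [[40.4, -15.9]]
dot [294.  170.1] [[40.2, 21.0]]
dot [305.8 198.4] [[18.3, 12.2]]
dot [341.7 252.2] [[-25.7, -16.4]]
dot [303.8 264.2] [[-36.0, 14.3]]
dot [302.2 292. ] [[-60.5, 15.9]]
dot [322.2 323.6] [[-89.5, -0.8]]
```

View pics/w12.png

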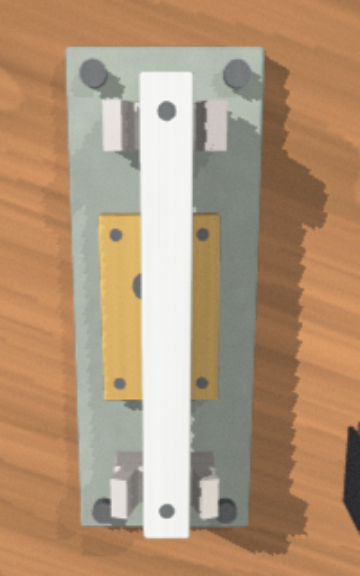

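The bar lies across both saddles with its dots at +90.1 and −89.5 mm along the fixture, so it is level and centred to about 0.3 mm. The plates under it look flush, and the gripper is clear.

```bash
python3 -c "
from rig import r
print(r.close_job())"
```

```text
the job is handed in; nothing more can be done
None
```

I laid the brass plate flush on its match, then laid the bar level and centred (within about 0.3 mm) in both saddles; the job was handed in at about 23 s, with no verdict returned.

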